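# Damp check on both roof slopes of the birdhouse

## Task

Check the birdhouse roof for damp: lift the hand-held damp meter out of its wooden stand and, holding it square to the roof board, press its sprung tip gently onto the middle of the cross on one slope for two seconds, then do the same in the middle of the ring on the other slope. While it is held on a mark the tip should be pushed in part of its travel, not to its stop. The program finishes while still holding the meter pressed there, square in the ring, with everything else on the table left where it is.

Things in the scene. Friction and masses are not known exactly. Their poses are not given: they have to be found in the camera images.
- meter_center (a point): Centre of the damp meter's grey casing, a block 46 (x) x 32 (y) x 80 (z) mm; z is the meter's axis (up in the stand), screen on the -x face. Grip across the 32 mm. Below it a nose 20 mm in diameter, 22 mm long, then the steel sprung tip, its end 76 mm from this centre along -z when out. About 195 g. Loose: the casing rests on the stand's top, nose and tip hang free in the hole.
- tip (a point): Centre of the flat end of the meter's steel tip, 14 mm in diameter; it moves with the tip. Axes as those of the meter: z points from the tip's end back into the meter.
- plunger (a joint): How far the meter's sprung tip is pushed in, m: 0 out, 0.010 at its stop. The spring takes about 0.7 N to start and 0.7 N more per mm (about 4 N at 5 mm, 8 N at the stop).
- stand: Fixed dark wooden block 90 (x) x 80 (y) x 50 (z) mm with a 29 mm round hole right through its middle, in which the meter stands. Origin at the centre of the underside, z up.
- birdhouse: Fixed wooden birdhouse with gable roof, 160 (x) x 163 (y) mm over the roof, ridge 177 mm above the table, along its x axis; small swing door on the -x face, up to 40 degrees ajar. Origin: centre of the underside, z up. Each roof slope is a flat rigid bare board, 160 mm long, 90 mm down the slope, falling 25 degrees from the ridge to +y or -y.
- cross_mark (a point): Middle of the drawn dark cross (two 36 mm strokes) in the middle of the +y roof slope, on the board's surface, 158 mm above the table. z is square to the board, outward; x runs along the ridge.
- ring_mark (a point): Middle of the drawn dark ring (35 mm in diameter) in the middle of the -y roof slope, on the board's surface, 158 mm above the table. z is square to the board, outward; x runs along the ridge.
- paperweight: Glass dome 56 mm in diameter, 43 mm high, standing between the stand and the birdhouse; leave it alone. Origin at the centre of the underside.
- pot: Grey plastic plant pot, 112 mm in diameter, 100 mm high, at the back; leave it alone. Origin at the centre of the underside.
- saucer: Clay saucer, 140 mm in diameter, 22 mm high, at the robot's right; leave it alone. Origin at the centre of the underside.
- frog: Ceramic frog about 70 mm high, at the back; leave it alone. Origin at the centre of the underside.
- scoop: Stainless scoop lying at the robot's left, 175 mm long, 32 mm high; leave it alone. Origin on the underside near its middle.
- seed_tin: Aluminium tin 72 mm in diameter, 70 mm high, at the back; leave it alone. Origin at the centre of the underside.
Things that resemble listed ones, but are neither listed nor needed, are in the scene too. Of the things that look like the part that bears meter_center, the smallest one is meant.

How it is judged:
By the outcome, as a careful person would: the job done as asked, in the order asked, and still so for the second after the job is handed in, while the arm keeps its last pose, push and grip.
It also fails if it takes over 51 s, if anything falls off the work surface, if the arm or the gripper's body presses on something with over 40 N, if the wrist force passes 120 N, or if a joint passes its speed limit or range.

## Robot

A 6-joint arm with a two-finger parallel gripper is mounted at the origin on the work surface. World frame = base frame: x ahead of the robot, y to its left, z up, the work surface at z = 0. Lengths are in mm, angles in rad, forces in N, time in s.
With the tool pointing down it reaches from about 400 to 925 mm from the base axis. Payload 12.5 kg.
Tool frame: the origin (TCP) lies midway between the tips of the shut fingers; the grasp point (between the pads) lies 19 mm behind it; z points along the fingers, y is the line along which they close (so a half turn about z gives the same grasp; the last joint's range is limited). The gripper opens to 95 mm and grips with 3 to 60 N. Pads are 20 mm wide; open, the fingers measure 119 mm over their backs; the gripper's body (75 mm by 180 mm) begins 59 mm behind the grasp point.
Start: joints at [-1.288, 0.491, 1.559, -0, 1.092, -0.106], TCP at [236.948, -578.362, 214.661] pointing down, gripper open.
Joint ranges: [-3.1, 3.1], [-0.84, 2.19], [0.05, 2.79], [-1.13, 4.28], [0.06, 2.93], [-2.69, 2.69]. Speed limits (rad/s): [2.22, 2.22, 2.79, 3.14, 3.14, 3.14].

## Interface

Orientations are given as [roll, pitch, yaw] about the fixed x, y, z axes, in that order (R = Rz(yaw) Ry(pitch) Rx(roll)).
In Python, from cell import env gives the robot as it stands.
- The arm moves only by the tool arm_command, never from a script. Its argument "targets" is a list of rows, each a list of 5 numbers: the shift along the tool's x, y, z in mm, then the turn about the tool's z in degrees, then the opening, from 0 (shut) to 1 (fully open). In form: [[tx, ty, tz, roll, fingers], ...]. A call has 1 to 5 rows; each row is the pose to reach, as a shift and turn from the pose commanded when the call began, along the tool's axes at that moment; what a row does not reach only later rows make up. A row lasts 1/10 s, in which the tool goes at most 50 mm and 8.59 degrees, less where a joint would pass 70% of its speed; a pose out of reach is approached as far as the arm can. A call with a gripper value outside its range is refused whole. The fingers move at their own pace and stop on an object; the grip force is fixed at half the most. Time passes only in rows, so rows that repeat a pose let the fingers close. It gives the time, the measured TCP pose, the force, the opening and the grip force at its end, in the units of the state.
- env.state(): the state, without advancing time (a new reading comes with each control period).
- env.read_camera(name): name is "side" or "top"; returns a dict with "frame" (384x512x3 uint8, red, green, blue), "vertical_fov" (degrees; the focal length in pixels is half the picture's height over the tangent of half this angle, whatever the lens; pixels are square), "cx", "cy" (the principal point, pixels), "world_from_camera" (4x4, takes a point from camera to world coordinates). Camera axes: x right, y down, z forward; pixel columns grow to the right and rows downward; lengths in mm; the calibration is good to about 2 mm. A picture is of the moment at which its call begins. There is no depth.
- env.job_done(): hands the job in; it is judged then, once.
The state is a dict: "t": time; "joints": joint angles; "qvel": joint speeds; "tau": joint torques, N m; "eef_pos": TCP position; "tcp_rot": TCP orientation; "ft_force": force on the tool from outside, world axes, zero at the start; "moment": the same for the moment, N m; "opening": opening from 0.0 (shut) to 1.0 (fully open); "grip_force": force on a finger pad.
Only numpy, scipy, OpenCV 4.12 (cv2) and the standard library are available. Lean on these libraries where they do the work, as an engineer would, in place of code of your own. Each camera call takes 0.05 s, during which the arm holds its last target. There are 200 camera calls.

## Working session

There is one attempt and no reset: what is moved stays moved. The work goes in short steps, Python scripts to look and compute and a tool call to move; the robot and the scene stay as the last step left them, time stands still between calls to the robot, and variables do not carry over. Pictures are saved under pics/ and viewed, at most 10 in all, crops included, and the job is handed in when it is done.

Besides the shell and the picture viewer there is one more tool, called after ">>>" as name([rows], argument=value, ...), one row to a line, values as JSON. arm_command: Moves the arm, as the interface text tells. Its arguments: {"type":"object","properties":{"targets":{"type":"array","items":{"type":"array","items":{"type":"number"}}}},"required":["targets"]}

```bash
mkdir -p pics; ls; cat > h.py <<'E'
import numpy as np, cv2
from cell import env
def shot(n,name):
    c=env.read_camera(n); cv2.imwrite(f'pics/{name}.png',c['frame'][:,:,::-1]); np.save(f'pics/{n}_W.npy',c['world_from_camera']); return c
def ray(c,u,v):
    f=192/np.tan(np.radians(c['vertical_fov'])/2); W=np.array(c['world_from_camera'])
    d=W[:3,:3]@np.array([(u-c['cx'])/f,(v-c['cy'])/f,1]); return W[:3,3],d
def plane(c,u,v,z):
    o,d=ray(c,u,v); return o+d*(z-o[2])/d[2]
def proj(c,p):
    f=192/np.tan(np.radians(c['vertical_fov'])/2); W=np.array(c['world_from_camera'])
    q=W[:3,:3].T@(np.array(p)-W[:3,3]); return q[0]/q[2]*f+c['cx'],q[1]/q[2]*f+c['cy']
E
python3 - <<'E'
from h import *
for n in('top','side'):
    c=shot(n,n+'0'); print(n,c['vertical_fov'],c['cx'],c['cy'],np.round(c['world_from_camera'],3).tolist())
a=cv2.imread('pics/top0.png');b=cv2.imread('pics/side0.png')
print(env.state())
E
```

```text
pics
top 45.82901023570386 251.6728451120388 198.26034837169007 [[0.0, -0.991, 0.131, 378.531], [-1.0, -0.001, -0.006, -15.757], [0.006, -0.131, -0.991, 1787.619], [0.0, 0.0, 0.0, 1.0]]
side 48.114590904704116 260.06662818004287 188.51651899068725 [[-0.818, -0.376, 0.435, 21.712], [-0.575, 0.549, -0.607, 745.405], [-0.011, -0.747, -0.665, 939.825], [0.0, 0.0, 0.0, 1.0]]
{'t': 0.1, 'joints': array([-1.28760031e+00,  4.91498011e-01,  1.55940333e+00, -4.83994786e-06,
        1.09171848e+00, -1.05565488e-01]), 'qvel': array([-0.00024761,  0.00013894, -0.00180343,  0.0008504 ,  0.00054466,
        0.00020773]), 'tau': array([ 3.62025989e-03, -6.13621902e+01, -2.58604646e+01,  6.94543286e-02,
        4.70086711e-02, -5.25947780e-05]), 'eef_pos': array([ 236.87767141, -578.12619459,  214.11587373]), 'tcp_rot': array([-3.14057075e+00, -1.03963224e-04,  3.88763680e-01]), 'ft_force': array([ 0.01022772,  0.60139589, -0.669341  ]), 'moment': array([0.04623143, 0.01332747, 0.00889201]), 'grip_force': 0.0, 'opening': 0.9998925939235735}
```

View pics/top0.png

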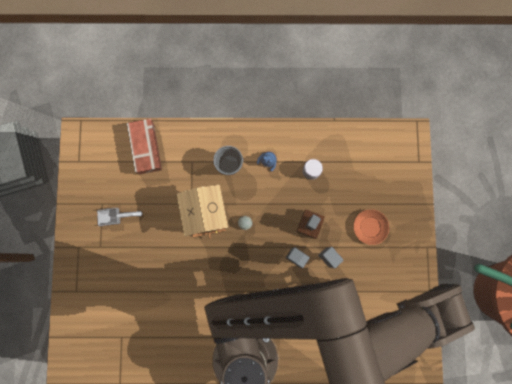

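View pics/side0.png

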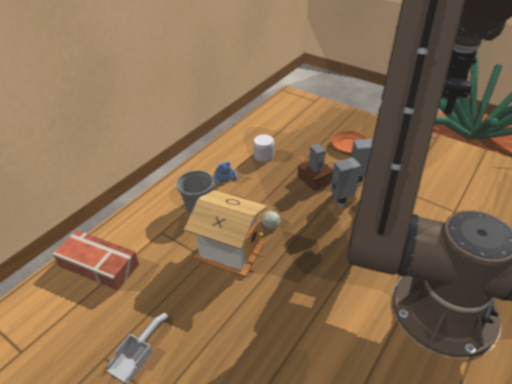

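```bash
python3 - <<'E'
import cv2,numpy as np
a=cv2.imread('pics/top0.png')[180:276,170:400];b=cv2.imread('pics/side0.png')[125:215,285:385]
a=cv2.resize(a,None,fx=3.3,fy=3.3,interpolation=2);b=cv2.resize(b,None,fx=2.8,fy=2.8,interpolation=2)
o=np.zeros((600,800,3),np.uint8);o[:a.shape[0],:a.shape[1]]=a;o[320:320+b.shape[0],:b.shape[1]]=b[:280]
c=cv2.imread('pics/side0.png')[185:280,180:290];c=cv2.resize(c,None,fx=2.8,fy=2.8,interpolation=2);o[320:320+c.shape[0],300:300+c.shape[1]]=c
cv2.imwrite('pics/crop1.png',o)
E
```

```text
(no output)
```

View pics/crop1.png

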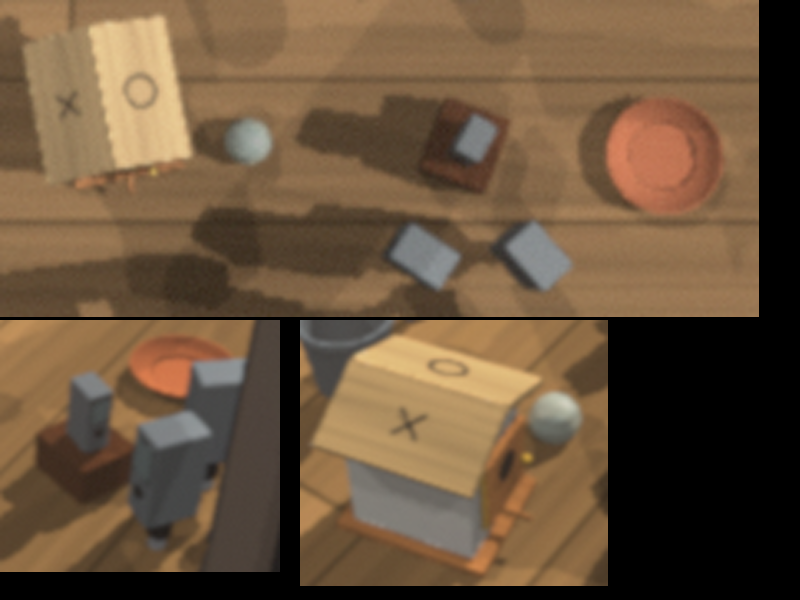

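The crop shows three look-alikes: a small meter in the dark stand at top (314,222), and larger ones at (299,257) and (332,257). I choose the small one in the stand. The cross is at top (190,211) and the ring at (212,207).

```bash
cat > m.py <<'E'
from h import *
def blobs(m,roi,mn):
    u0,v0,u1,v1=roi; k=np.zeros_like(m); k[v0:v1,u0:u1]=m[v0:v1,u0:u1]
    return [c for c in cv2.findContours(k,cv2.RETR_EXTERNAL,cv2.CHAIN_APPROX_NONE)[0] if cv2.contourArea(c)>=mn]
def up(c,roi,s=8):
    u0,v0,u1,v1=roi; return cv2.resize(c['frame'][v0:v1,u0:u1],None,fx=s,fy=s,interpolation=cv2.INTER_CUBIC)
def px(p,roi,s=8): return (p[0]+.5)/s-.5+roi[0],(p[1]+.5)/s-.5+roi[1]
E
python3 - <<'E'
from m import *
c=env.read_camera('top'); s=env.read_camera('side')
R=(296,206,330,240); h=cv2.cvtColor(up(c,R),cv2.COLOR_RGB2HSV)
i=up(c,R).astype(int)
m=((i[:,:,2]>i[:,:,0]-5)&(i.max(2)>75)).astype(np.uint8)*255
k=max(cv2.findContours(m,0,1)[0],key=cv2.contourArea); r=cv2.minAreaRect(k)
P=[plane(c,*px(p,R),130)[:2] for p in cv2.boxPoints(r)]
print('meter',r,np.round(P,1).tolist(),'ctr',plane(c,*px(r[0],R),130))
P=np.array(P)
for a in range(2): e=P[a+1]-P[a]; print(np.linalg.norm(e),np.degrees(np.arctan2(e[1],e[0])))
# stand
m=((i[:,:,0]<110)&(i[:,:,0]>i[:,:,2]+12)).astype(np.uint8)*255
def marks(c,R,n):
    g=cv2.cvtColor(up(c,R),cv2.COLOR_RGB2GRAY); bg=cv2.medianBlur(g,101); d=bg.astype(int)-g
    m=(d>np.percentile(d,99.8)*.5).astype(np.uint8)
    q=[k for k in cv2.findContours(m,0,1)[0] if cv2.contourArea(k)>300]
    for k in q:
        x,y,w,hh=cv2.boundingRect(k); p=px((x+w/2,y+hh/2),R); (e,_)=cv2.minEnclosingCircle(k); p2=px(e,R)
        print(n,np.round(p,1),w/8,hh/8,np.round(plane(c,*p,158),1),np.round(plane(c,*p2,158),1))
marks(c,(181,202,200,221),'topcross');marks(c,(203,198,221,217),'topring')
marks(s,(206,210,234,235),'sidecross');marks(s,(218,192,248,211),'sidering')
R2=(170,178,235,242)
i=up(c,R2,4).astype(int); m=((i[:,:,0]>205)).astype(np.uint8)
k=max(cv2.findContours(m,0,1)[0],key=cv2.contourArea); r=cv2.minAreaRect(k); print('bright slope',[np.round(px(p,R2,4),1).tolist() for p in cv2.boxPoints(r)],r[2])
E
```

```text
meter ((142.1223907470703, 128.5570526123047), (69.62136840820312, 97.3516845703125), 30.699722290039062) [[500.5, -226.7], [538.9, -250.1], [522.6, -277.2], [484.3, -253.8]] ctr [ 511.54910767 -251.93991595  130.        ]
44.99441337462954 -31.33221256305978
31.677942697063596 -120.99905066999271
topcross [190.3 211.4] 6.0 7.5 [545.7 194.9 158. ] [545.8 194.8 158. ]
topring [212.2 207. ] 11.125 11.625 [561.9 116.1 158. ] [562.1 116.4 158. ]
sidecross [218.5 221.8] 12.125 10.875 [547.3 193.7 158. ] [547.5 193.6 158. ]
sidering [237.4 202.7] 4.75 3.75 [550.2 111.3 158. ] [549.3 112.7 158. ]
sidering [227.  200.8] 3.875 4.0 [577.4 121.2 158. ] [577.  120.7 158. ]
bright slope [[196.10000610351562, 187.60000610351562], [218.8000030517578, 183.1999969482422], [227.1999969482422, 226.6999969482422], [204.60000610351562, 231.10000610351562]] 79.00749206542969
```

>>> arm_command([
  [0,0,-50,0,1],
  [0,0,-100,0,1],
  [0,0,-140,0,1],
  [50,-25,-140,0,1],
  [95,-50,-140,0,1],
])

```text
t: 0.7
eef_pos: [301.4, -501.5, 355.3]
tcp_rot: [3.14, -0.0, 0.386]
ft_force: [1.6, -0.1, 0.0]
opening: 1.001
grip_force: 0.0
```

>>> arm_command([
  [45,-23,0,0,1],
  [90,-46,0,0,1],
  [135,-69,0,0,1],
  [180,-92,0,0,1],
  [225,-115,0,0,1],
])

```text
t: 1.2
eef_pos: [465.1, -310.3, 354.7]
tcp_rot: [3.141, -0.0, 0.389]
ft_force: [0.4, -1.3, -0.8]
opening: 0.999
grip_force: 0.0
```

>>> arm_command([
  [40,-22,0,0,1],
  [57,-32,0,-8,1],
  [57,-32,0,-16,1],
  [57,-32,0,-24,1],
  [57,-32,0,-32,1],
])

```text
t: 1.7
eef_pos: [504.9, -260.5, 354.5]
tcp_rot: [-3.141, 0.0, 0.954]
ft_force: [0.8, -0.1, -0.5]
opening: 1.0
grip_force: 0.0
```

>>> arm_command([
  [0,0,0,-8,1],
  [0,0,0,-16,1],
  [0,0,0,-24,1],
  [0,0,0,-32,1],
  [0,0,0,-40,1],
])

```text
t: 2.2
eef_pos: [504.7, -260.9, 354.5]
tcp_rot: [-3.141, -0.0, 1.651]
ft_force: [0.2, 0.3, 0.1]
opening: 0.999
grip_force: 0.0
```

>>> arm_command([
  [0,0,0,-8,1],
  [0,0,0,-16,1],
  [0,0,0,-24,1],
  [0,0,0,-32,1],
  [0,0,0,-40,1],
])

```text
t: 2.7
eef_pos: [504.7, -260.8, 354.5]
tcp_rot: [-3.142, -0.0, 2.349]
ft_force: [0.8, 0.5, -0.6]
opening: 1.0
grip_force: 0.0
```

>>> arm_command([
  [0,0,0,-8,1],
  [0,0,0,-14.4,1],
  [0,0,0,-14.4,1],
])

```text
t: 3.0
eef_pos: [504.7, -260.9, 354.5]
tcp_rot: [-3.142, -0.0, 2.596]
ft_force: [0.5, 0.0, 0.1]
opening: 1.001
grip_force: 0.0
```

>>> arm_command([
  [-1.2,11,40,0,1],
  [-1.2,11,80,0,1],
  [-1.2,11,120,0,1],
  [-1.2,11,160,0,1],
  [-1.2,11,180,0,1],
])

```text
t: 3.5
eef_pos: [510.4, -251.4, 171.5]
tcp_rot: [3.142, -0.004, 2.591]
ft_force: [-0.0, 0.5, 0.1]
opening: 0.998
grip_force: 0.0
```

>>> arm_command([
  [0,0,30,0,1],
  [0,0,60,0,1],
  [0,0,90,0,1],
  [0,0,102,0,1],
  [0,0,102,0,1],
])

```text
t: 4.0
eef_pos: [511.0, -251.9, 71.5]
tcp_rot: [3.142, -0.003, 2.593]
ft_force: [0.3, 0.5, 0.5]
opening: 1.0
grip_force: 0.0
```

```bash
python3 - <<'E'
from h import *
a=shot('side','s1');b=shot('top','t1')
x=cv2.resize(a['frame'][100:220,270:400],None,fx=3,fy=3,interpolation=2)[:,:,::-1]
y=cv2.resize(b['frame'][180:300,260:390],None,fx=3,fy=3,interpolation=2)[:,:,::-1]
cv2.imwrite('pics/c2.png',np.hstack([x,y]))
E
```

```text
(no output)
```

View pics/c2.png

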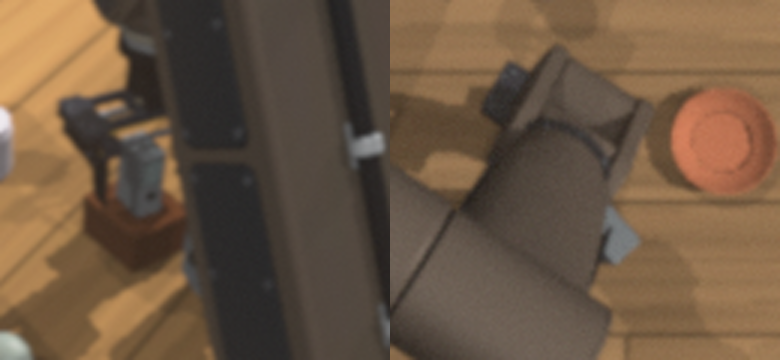

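>>> arm_command([
  [0,0,0,0,0],
  [0,0,0,0,0],
  [0,0,0,0,0],
  [0,0,0,0,0],
  [0,0,0,0,0],
])

```text
t: 4.6
eef_pos: [511.5, -252.2, 72.9]
tcp_rot: [-3.142, 0.0, 2.595]
ft_force: [0.1, -1.0, -1.0]
opening: 0.634
grip_force: 0.0
```

>>> arm_command([
  [0,0,0,0,0],
  [0,0,0,0,0],
  [0,0,0,0,0],
  [0,0,0,0,0],
  [0,0,0,0,0],
])

```text
t: 5.1
eef_pos: [511.5, -252.2, 72.6]
tcp_rot: [-3.142, 0.0, 2.595]
ft_force: [-0.2, -0.2, -0.5]
opening: 0.338
grip_force: 29.7
```

>>> arm_command([
  [0,0,-3,0,0],
  [0,0,-6,0,0],
  [0,0,-10,0,0],
  [0,0,-10,0,0],
  [0,0,-10,0,0],
])

```text
t: 5.6
eef_pos: [511.5, -252.2, 82.8]
tcp_rot: [-3.142, 0.0, 2.595]
ft_force: [-0.2, 0.3, -3.0]
opening: 0.339
grip_force: 29.7
```

>>> arm_command([
  [1,0,0,0,0],
  [2,0,0,0,0],
])

```text
t: 5.8
eef_pos: [509.7, -251.1, 82.5]
tcp_rot: [-3.142, -0.0, 2.595]
ft_force: [-0.1, 1.0, -0.9]
opening: 0.337
grip_force: 29.7
```

>>> arm_command([
  [1,0,0,0,0],
  [2,0,0,0,0],
])

```text
t: 6.0
eef_pos: [508.0, -250.0, 82.6]
tcp_rot: [-3.142, -0.0, 2.595]
ft_force: [0.2, -0.6, -2.3]
opening: 0.334
grip_force: 29.7
```

>>> arm_command([
  [1,0,0,0,0],
  [2,0,0,0,0],
])

```text
t: 6.2
eef_pos: [507.3, -249.6, 82.8]
tcp_rot: [-3.142, 0.003, 2.595]
ft_force: [6.7, -3.1, -4.8]
opening: 0.339
grip_force: 29.9
```

>>> arm_command([
  [1,0,0,0,0],
  [2,0,0,0,0],
])

```text
t: 6.4
eef_pos: [506.4, -249.1, 83.0]
tcp_rot: [-3.142, 0.005, 2.595]
ft_force: [8.1, -4.3, -6.2]
opening: 0.335
grip_force: 30.0
```

>>> arm_command([
  [1,0,0,0,0],
  [2,0,0,0,0],
])

```text
t: 6.6
eef_pos: [504.9, -248.2, 83.2]
tcp_rot: [-3.142, 0.006, 2.595]
ft_force: [8.3, -4.8, -4.7]
opening: 0.335
grip_force: 30.0
```

>>> arm_command([
  [2,0,0,0,0],
  [4,0,0,0,0],
  [6,0,0,0,0],
  [8,0,0,0,0],
  [10,0,0,0,0],
])

```text
t: 7.1
eef_pos: [496.6, -243.2, 83.4]
tcp_rot: [-3.141, 0.007, 2.595]
ft_force: [8.8, -5.1, -2.7]
opening: 0.334
grip_force: 30.0
```

>>> arm_command([
  [2,0,0,0,0],
  [4,0,0,0,0],
  [6,0,0,0,0],
  [8,0,0,0,0],
  [10.5,0,0,0,0],
])

```text
t: 7.6
eef_pos: [487.7, -237.7, 83.3]
tcp_rot: [-3.142, 0.007, 2.595]
ft_force: [10.2, -4.2, -3.9]
opening: 0.34
grip_force: 30.0
```

>>> arm_command([
  [0,0,-20,0,0],
  [0,0,-60,0,0],
  [0,0,-105,0,0],
  [0,0,-150,0,0],
  [0,0,-190,0,0],
])

```text
t: 8.1
eef_pos: [485.0, -236.0, 275.0]
tcp_rot: [-3.141, 0.0, 2.595]
ft_force: [1.2, 0.1, -1.6]
opening: 0.334
grip_force: 30.0
```

>>> arm_command([
  [18,41,0,0,0],
  [37,82,0,0,0],
  [56,123,0,0,0],
  [74,164,0,0,0],
  [93,204,0,0,0],
])

```text
t: 8.6
eef_pos: [511.6, -11.9, 272.7]
tcp_rot: [-3.141, -0.0, 2.595]
ft_force: [0.5, 0.5, -1.9]
opening: 0.335
grip_force: 30.0
```

>>> arm_command([
  [19,41,0,0,0],
  [19,41,0,8,0],
  [19,41,0,16,0],
  [19,41,0,24,0],
  [19,41,0,32,0],
])

```text
t: 9.1
eef_pos: [516.7, 31.5, 272.5]
tcp_rot: [-3.141, -0.0, 2.031]
ft_force: [0.1, 0.4, -2.2]
opening: 0.336
grip_force: 30.0
```

>>> arm_command([
  [0,0,0,8,0],
  [0,0,0,16,0],
  [0,0,0,24,0],
  [0,0,0,32,0],
  [0,0,0,40,0],
])

```text
t: 9.6
eef_pos: [516.7, 31.2, 272.5]
tcp_rot: [-3.141, 0.0, 1.332]
ft_force: [0.4, -0.0, -2.0]
opening: 0.333
grip_force: 30.0
```

>>> arm_command([
  [0,0,0,8,0],
  [0,0,0,16,0],
  [0,0,0,24,0],
  [0,0,0,32,0],
  [0,0,0,40,0],
])

```text
t: 10.1
eef_pos: [516.7, 31.2, 272.5]
tcp_rot: [-3.141, 0.001, 0.634]
ft_force: [1.2, 0.1, -1.2]
opening: 0.336
grip_force: 30.0
```

```bash
python3 - <<'E'
from h import *
s=env.state();print(s['eef_pos'],s['tcp_rot'])
a=shot('side','s2'); u,v=map(int,proj(a,s['eef_pos']));print(u,v)
x=cv2.resize(a['frame'][v-60:v+60,u-70:u+70],None,fx=5,fy=5,interpolation=2)[:,:,::-1]
cv2.imwrite('pics/c3.png',x)
E
```

```text
[516.69522801  31.24197356 272.4948164 ] [-3.14117934e+00  6.69958939e-04  6.34380998e-01]
264 157
```

View pics/c3.png

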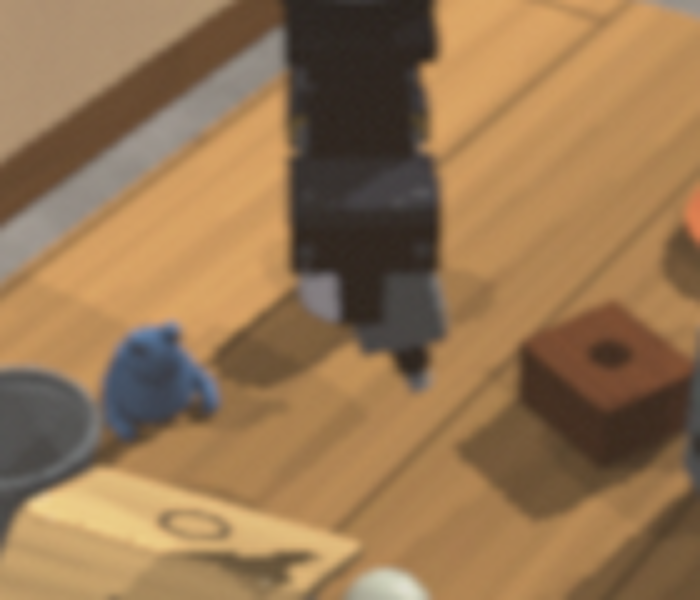

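```bash
cat >> m.py <<'E'
def tilt(c,u,v,pos,yaw):
    G=np.array(pos)+[0,0,19]; o,d=ray(c,u,v); n=np.array([-np.sin(yaw),np.cos(yaw),0]); x=np.array([np.cos(yaw),np.sin(yaw),0])
    p=o+d*(n@(G-o))/(n@d); r=p-G; return np.degrees(np.arctan2(-r@x,-r[2])),np.linalg.norm(r),p
E
python3 - <<'E'
from m import *
s=env.state(); c=env.read_camera('side')
for u,v in((278,173.4),(277.4,172.8),(278.6,174)): print(tilt(c,u,v,s['eef_pos'],s['tcp_rot'][2]))
for th in(20,25,30):
    t=np.radians(th);y=s['tcp_rot'][2];x=np.array([np.cos(y),np.sin(y),0]);print(th,proj(c,s['eef_pos']+[0,0,19]-77.6*(np.sin(t)*x+[0,0,np.cos(t)])))
i=c['frame'][160:180,266:290].astype(int); print(i.sum(2)//3)
E
```

```text
(np.float64(24.987564642936643), np.float64(80.66265356140036), array([489.12273506,  11.27354567, 218.39891051]))
(np.float64(24.56168155175781), np.float64(78.10225065443461), array([490.42645699,  12.21596163, 220.47638415]))
(np.float64(25.388175954891206), np.float64(83.23355921397612), array([487.81580255,  10.32880891, 216.31632083]))
20 (np.float64(275.1314779089947), np.float64(173.39219564507187))
25 (np.float64(277.53033476620845), np.float64(172.59019823175132))
30 (np.float64(279.8451552012737), np.float64(171.62925809343588))
[[ 40  40  40  43  54  63  68  70  69  69  70  70  70  69  70  79  98 110
  111 109 109 112 116 119]
 [ 48  48  49  52  57  66  69  70  70  70  70  69  70  70  70  78  96 110
  113 115 115 121 125 127]
 [ 60  59  61  64  65  68  69  69  70  71  70  70  70  69  70  76  91 111
  120 123 126 128 129 130]
 [ 68  68  68  69  70  70  71  70  70  70  70  70  69  69  71  73  88 108
  123 129 130 131 130 130]
 [ 75  72  70  70  70  70  69  71  69  70  70  70  71  72  76  81  94 112
  126 131 131 131 130 132]
 [ 82  71  69  70  69  71  70  69  67  66  65  66
[... 766 characters left out ...]
35 131 128 127 127 126 122 113 100  88  89 104 121 133 136 136 135
  133 132 133 133 132 125]
 [136 131 128 127 126 127 126 127 123 112 103 102 111 124 133 135 136 134
  133 132 133 131 126 116]
 [131 128 127 126 127 128 129 129 129 123 117 117 124 131 134 136 134 134
  133 133 130 125 115 110]
 [127 127 126 126 127 129 130 131 130 128 127 128 132 135 135 134 134 134
  134 131 124 114 111 114]
 [123 126 127 128 129 131 131 130 129 130 133 135 135 135 135 134 133 133
  131 124 114 109 115 122]
 [121 125 127 130 131 131 131 131 132 133 134 136 136 134 133 134 134 131
  124 115 109 115 122 126]
 [118 124 128 130 132 131 130 131 132 135 135 135 135 134 133 133 130 124
  114 110 114 121 126 126]]
```

>>> arm_command([
  [0,0,0,-8,0],
  [0,0,0,-16,0],
  [0,0,0,-24,0],
  [0,0,0,-32,0],
  [0,0,0,-40,0],
])

```text
t: 10.7
eef_pos: [516.9, 31.2, 272.5]
tcp_rot: [-3.141, 0.0, 1.349]
ft_force: [-0.7, 0.9, -1.6]
opening: 0.338
grip_force: 30.0
```

>>> arm_command([
  [0,0,0,-8,0],
  [0,0,0,-16,0],
  [0,0,0,-24.9,0],
  [0,0,0,-24.9,0],
])

```text
t: 11.1
eef_pos: [516.9, 31.2, 272.5]
tcp_rot: [-3.141, -0.0, 1.779]
ft_force: [0.1, 0.6, -1.7]
opening: 0.335
grip_force: 30.0
```

>>> arm_command([
  [43,13,0,0,0],
  [86,26,0,0,0],
  [129,39,0,0,0],
  [172,52,0,0,0],
  [200,61,0,0,0],
])

```text
t: 11.6
eef_pos: [536.4, 242.1, 272.5]
tcp_rot: [-3.141, -0.0, 1.772]
ft_force: [0.6, -0.3, -1.8]
opening: 0.334
grip_force: 30.0
```

>>> arm_command([
  [0,0,20,0,0],
  [0,0,36,0,0],
  [0,0,36,0,0],
])

```text
t: 11.9
eef_pos: [535.8, 239.4, 234.6]
tcp_rot: [-3.138, 0.001, 1.772]
ft_force: [-0.3, 0.2, -1.7]
opening: 0.335
grip_force: 30.0
```

```bash
python3 - <<'E'
from h import *
s=env.state();print(s['eef_pos'],s['tcp_rot'])
a=shot('side','s3')
b=shot('top','t3')
x=cv2.resize(a['frame'][130:250,160:290],None,fx=3,fy=3,interpolation=2)[:,:,::-1]
y=cv2.resize(b['frame'][150:270,140:270],None,fx=3,fy=3,interpolation=2)[:,:,::-1]
cv2.imwrite('pics/c4.png',np.hstack([x,y]))
E
```

```text
[535.76105104 239.38144181 234.59140763] [-3.13765236e+00  5.60795660e-04  1.77186286e+00]
```

View pics/c4.png

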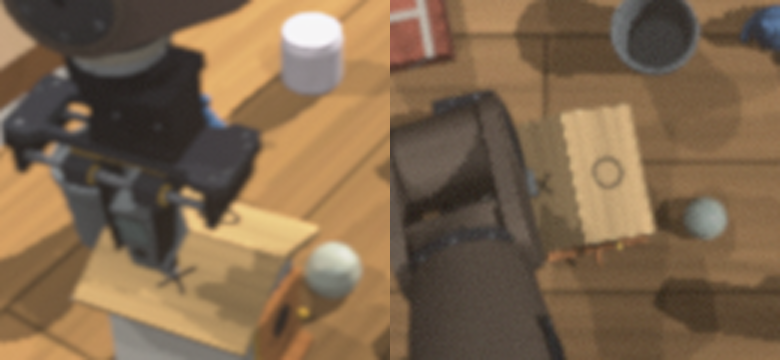

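>>> arm_command([
  [-4,2,9,0,0],
  [-8.5,2,18,0,0],
  [-10.1,2,21.8,0,0],
  [-10.1,2,21.8,0,0],
])

```text
t: 12.4
eef_pos: [540.7, 229.3, 214.2]
tcp_rot: [-3.141, 0.0, 1.772]
ft_force: [0.1, -0.3, -1.7]
opening: 0.336
grip_force: 30.0
```

>>> arm_command([
  [-0.4,0,0.9,0,0],
  [-0.8,0,1.8,0,0],
  [-0.8,0,1.8,0,0],
])

```text
t: 12.7
eef_pos: [541.0, 229.2, 213.2]
tcp_rot: [3.141, 0.0, 1.773]
ft_force: [-0.3, -0.3, -0.8]
opening: 0.337
grip_force: 30.0
```

>>> arm_command([
  [-0.4,0,0.9,0,0],
  [-0.8,0,1.8,0,0],
  [-0.8,0,1.8,0,0],
])

```text
t: 13.0
eef_pos: [541.1, 228.5, 211.3]
tcp_rot: [3.141, -0.0, 1.773]
ft_force: [0.1, 2.5, 1.1]
opening: 0.333
grip_force: 30.0
```

>>> arm_command([
  [-0.4,0,0.9,0,0],
  [-0.8,0,1.8,0,0],
  [-0.8,0,1.8,0,0],
])

```text
t: 13.3
eef_pos: [541.3, 227.8, 209.4]
tcp_rot: [3.141, -0.0, 1.773]
ft_force: [-0.8, 3.6, 0.9]
opening: 0.332
grip_force: 30.0
```

```bash
python3 - <<'E'
from h import *
F=[]
for n in('side','top')*3:
    c=env.read_camera(n); F.append(env.state()['ft_force'])
    cv2.imwrite(f'pics/{n}4.png',c['frame'][:,:,::-1])
print(np.mean(F,0),np.std(F,0),env.state()['eef_pos'])
x=cv2.imread('pics/side4.png')[180:250,170:250];y=cv2.imread('pics/top4.png')[180:250,160:240]
cv2.imwrite('pics/c5.png',np.hstack([cv2.resize(i,None,fx=5,fy=5,interpolation=2) for i in(x,y)]))
E
```

```text
[-0.42647321  4.31368231  1.37454523] [0.46196065 0.24636678 0.35103791] [541.27231055 227.617654   209.45141173]
```

View pics/c5.png

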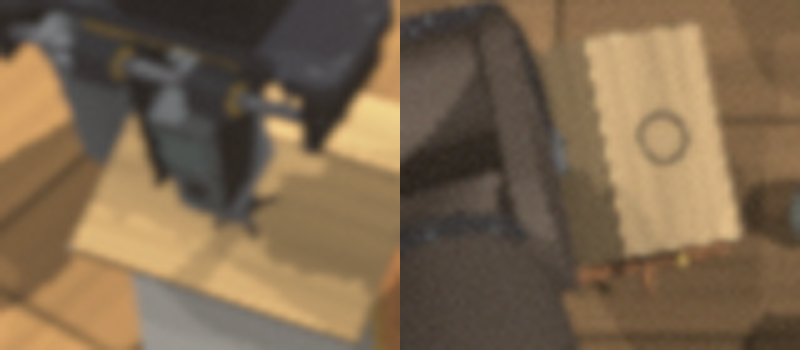

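The tip is on the cross, at side (218,224) against a cross centre of (218.5,222), with roughly 4–5 N on the spring. I'm holding it there.

>>> arm_command([
  [0,0,0,0,0],
  [0,0,0,0,0],
  [0,0,0,0,0],
  [0,0,0,0,0],
  [0,0,0,0,0],
])

```text
t: 14.1
eef_pos: [541.2, 227.5, 209.4]
tcp_rot: [3.142, 0.0, 1.773]
ft_force: [-0.6, 4.2, 1.0]
opening: 0.334
grip_force: 30.0
```

>>> arm_command([
  [0,0,0,0,0],
  [0,0,0,0,0],
  [0,0,0,0,0],
  [0,0,0,0,0],
  [0,0,0,0,0],
])

```text
t: 14.6
eef_pos: [541.2, 227.5, 209.4]
tcp_rot: [3.142, 0.0, 1.773]
ft_force: [0.0, 3.8, 1.2]
opening: 0.339
grip_force: 30.0
```

>>> arm_command([
  [0,0,0,0,0],
  [0,0,0,0,0],
  [0,0,0,0,0],
  [0,0,0,0,0],
  [0,0,0,0,0],
])

```text
t: 15.1
eef_pos: [541.2, 227.5, 209.4]
tcp_rot: [3.142, 0.0, 1.773]
ft_force: [-0.3, 4.0, 1.5]
opening: 0.333
grip_force: 30.0
```

>>> arm_command([
  [0,0,0,0,0],
  [0,0,0,0,0],
  [0,0,0,0,0],
  [0,0,0,0,0],
  [0,0,0,0,0],
])

```text
t: 15.6
eef_pos: [541.2, 227.6, 209.4]
tcp_rot: [3.142, 0.0, 1.773]
ft_force: [-0.5, 3.6, 1.5]
opening: 0.331
grip_force: 30.0
```

>>> arm_command([
  [0,0,0,0,0],
  [0,0,0,0,0],
  [0,0,0,0,0],
  [0,0,0,0,0],
])

```text
t: 16.0
eef_pos: [541.2, 227.5, 209.4]
tcp_rot: [3.142, 0.0, 1.773]
ft_force: [-0.2, 3.0, 0.7]
opening: 0.334
grip_force: 30.0
```

```bash
python3 - <<'E'
from h import *
for i in range(3): env.read_camera('top'); s=env.state(); print(s['ft_force'],s['moment'],s['eef_pos'])
E
```

```text
[0.24801348 3.4636811  1.57936235] [ 0.76913595 -0.14113857 -0.0234028 ] [541.24071219 227.54132457 209.39852233]
[-0.59800209  2.80002987  1.30607593] [ 0.75382873 -0.14668771  0.04670056] [541.23935162 227.52862689 209.40478436]
[0.16870385 3.54019624 1.87100055] [ 0.71602545 -0.1365901   0.05305082] [541.23248549 227.51748125 209.39925492]
```

>>> arm_command([
  [6,0,-13,0,0],
  [12.7,0,-27,0,0],
  [12.7,0,-60,0,0],
  [12.7,0,-85,0,0],
])

```text
t: 16.55
eef_pos: [538.5, 239.5, 295.3]
tcp_rot: [-3.14, 0.001, 1.773]
ft_force: [0.7, 1.1, -1.2]
opening: 0.337
grip_force: 30.0
```

>>> arm_command([
  [-42,-13,0,0,0],
  [-84,-26,0,0,0],
  [-126,-39.5,0,0,0],
  [-168,-52.5,0,0,0],
  [-210,-65.5,0,0,0],
])

```text
t: 17.05
eef_pos: [515.7, 19.1, 294.0]
tcp_rot: [-3.14, 0.001, 1.773]
ft_force: [1.3, -0.1, -1.5]
opening: 0.335
grip_force: 30.0
```

>>> arm_command([
  [-42,-13,0,0,0],
  [-84,-26,0,0,0],
  [-126,-39.5,0,0,0],
  [-168,-52.5,0,0,0],
  [-210,-65.5,0,0,0],
])

```text
t: 17.55
eef_pos: [493.5, -199.8, 294.0]
tcp_rot: [-3.14, -0.0, 1.773]
ft_force: [1.4, 0.4, -1.8]
opening: 0.336
grip_force: 30.0
```

>>> arm_command([
  [-40,-13,0,0,0],
  [-40,-13,0,-8,0],
  [-40,-13,0,-16,0],
  [-40,-13,0,-24,0],
  [-40,-13,0,-32,0],
])

```text
t: 18.05
eef_pos: [489.1, -239.9, 293.8]
tcp_rot: [-3.14, -0.002, 2.337]
ft_force: [-0.7, -0.5, -1.5]
opening: 0.336
grip_force: 30.0
```

>>> arm_command([
  [0,0,0,-8,0],
  [0,0,0,-15.1,0],
  [0,0,0,-15.1,0],
  [0,0,0,-15.1,0],
])

```text
t: 18.45
eef_pos: [489.5, -239.7, 294.1]
tcp_rot: [-3.141, -0.001, 2.591]
ft_force: [0.8, -0.6, -1.5]
opening: 0.335
grip_force: 30.0
```

>>> arm_command([
  [0,0.8,40,0,0],
  [0,0.8,85,0,0],
  [0,0.8,130,0,0],
  [0,0.8,160,0,0],
  [0,0.8,170,0,0],
])

```text
t: 18.95
eef_pos: [489.1, -238.2, 121.6]
tcp_rot: [-3.141, -0.005, 2.592]
ft_force: [0.0, 0.5, -0.9]
opening: 0.337
grip_force: 30.0
```

>>> arm_command([
  [0,0,10,0,0],
  [0,0,20,0,0],
  [0,0,30,0,0],
  [0,0,40,0,0],
  [0,0,41,0,0],
])

```text
t: 19.45
eef_pos: [490.1, -238.7, 82.6]
tcp_rot: [-3.142, -0.001, 2.595]
ft_force: [-0.5, -0.6, -1.4]
opening: 0.337
grip_force: 30.0
```

>>> arm_command([
  [-3,0,0,0,0],
  [-6,0,0,0,0],
  [-9,0,0,0,0],
  [-12,0,0,0,0],
  [-15,0,0,0,0],
])

```text
t: 19.95
eef_pos: [501.3, -245.4, 83.6]
tcp_rot: [3.142, -0.006, 2.595]
ft_force: [-9.8, 7.1, 4.2]
opening: 0.332
grip_force: 30.0
```

>>> arm_command([
  [-3,0,0,0,0],
  [-6,0,0,0,0],
  [-9,0,0,0,0],
  [-12,0,0,0,0],
  [-15,0,0,0,0],
])

```text
t: 20.45
eef_pos: [514.4, -253.4, 83.6]
tcp_rot: [-3.142, -0.005, 2.595]
ft_force: [-8.3, 4.3, 4.3]
opening: 0.333
grip_force: 30.0
```

>>> arm_command([
  [-3,0,0,0,0],
  [-6,0,0,0,0],
  [-9,0,0,0,0],
  [-12,0,0,0,0],
  [-15,0,0,0,0],
])

```text
t: 20.95
eef_pos: [527.2, -261.2, 83.6]
tcp_rot: [-3.142, -0.005, 2.595]
ft_force: [-8.4, 6.0, 3.7]
opening: 0.336
grip_force: 30.0
```

>>> arm_command([
  [-3,0,0,0,0],
  [-6,0,0,0,0],
  [-9,0,0,0,0],
  [-12,0,0,0,0],
  [-12,0,0,0,0],
])

```text
t: 21.45
eef_pos: [537.4, -267.4, 83.0]
tcp_rot: [3.142, -0.006, 2.595]
ft_force: [-7.4, 4.5, -2.0]
opening: 0.337
grip_force: 30.0
```

>>> arm_command([
  [0,0,-20,0,0],
  [0,0,-60,0,0],
  [0,0,-105,0,0],
  [0,0,-150,0,0],
  [0,0,-190,0,0],
])

```text
t: 21.95
eef_pos: [539.2, -268.6, 276.5]
tcp_rot: [-3.141, 0.002, 2.595]
ft_force: [0.4, -0.6, -2.1]
opening: 0.337
grip_force: 30.0
```

>>> arm_command([
  [27,38,0,0,0],
  [54,76,0,0,0],
  [81,114,0,0,0],
  [108,152,0,0,0],
  [135,190,0,0,0],
])

```text
t: 22.45
eef_pos: [522.3, -34.4, 274.2]
tcp_rot: [3.141, 0.001, 2.595]
ft_force: [1.7, -0.0, -2.0]
opening: 0.337
grip_force: 30.0
```

>>> arm_command([
  [27,38,0,0,0],
  [40,55,0,8,0],
  [40,55,0,16,0],
  [40,55,0,24,0],
  [40,55,0,32,0],
])

```text
t: 22.95
eef_pos: [517.1, 32.1, 274.1]
tcp_rot: [3.141, 0.001, 2.031]
ft_force: [0.4, -0.2, -1.4]
opening: 0.333
grip_force: 30.0
```

>>> arm_command([
  [0,0,0,8,0],
  [0,0,0,16,0],
  [0,0,0,24,0],
  [0,0,0,32,0],
  [0,0,0,40,0],
])

```text
t: 23.45
eef_pos: [517.1, 31.8, 274.1]
tcp_rot: [3.14, -0.0, 1.333]
ft_force: [0.1, 0.5, -1.8]
opening: 0.337
grip_force: 30.0
```

>>> arm_command([
  [0,0,0,8,0],
  [0,0,0,16,0],
  [0,0,0,24,0],
  [0,0,0,32,0],
  [0,0,0,40,0],
])

```text
t: 23.95
eef_pos: [517.1, 31.8, 274.0]
tcp_rot: [3.141, -0.001, 0.634]
ft_force: [0.0, 0.7, -1.4]
opening: 0.335
grip_force: 30.0
```

```bash
python3 - <<'E'
from h import *
a=shot('side','s5');s=env.state();y=s['tcp_rot'][2];print(s['eef_pos'],y)
x=np.array([np.cos(y),np.sin(y),0])
for th in(20,25,30):
    t=np.radians(th);p=s['eef_pos']+[0,0,19]+77.6*(np.sin(t)*x-[0,0,np.cos(t)]); print(th,proj(a,p))
u,v=map(int,proj(a,s['eef_pos']));print(u,v)
X=a['frame'][v-25:v+45,u-50:u+30]
cv2.imwrite('pics/c6.png',cv2.resize(X,None,fx=7,fy=7,interpolation=2)[:,:,::-1])
E
```

```text
[517.10788588  31.73827563 274.01063063] 0.625877999561909
20 (np.float64(254.66838026663802), np.float64(173.34518801984999))
25 (np.float64(252.25998015176953), np.float64(172.62316323792484))
30 (np.float64(249.9342306060311), np.float64(171.73899155560846))
264 156
```

View pics/c6.png

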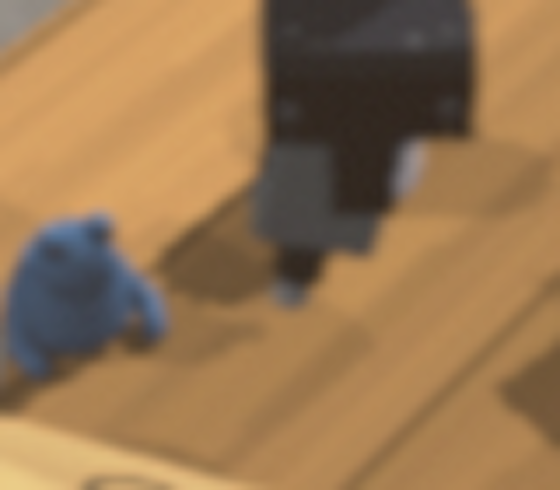

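```bash
python3 - <<'E'
from h import *
c=env.read_camera('side')
for n,e in(('s2',[516.7,31.24,272.5]),('s5',[517.1,31.74,274.0])):
    g=cv2.imread(f'pics/{n}.png').astype(float).mean(2)
    e=np.array(e)
    print(n,[np.round(proj(c,e+[0,0,z]),2).tolist() for z in(0,19,60,100)])
    def edges(v,lo,hi,dark):  # sub-pixel crossings of dark run
        r=g[v]; m=(r<dark)
        k=[u for u in range(lo,hi) if m[u]!=m[u+1]]
        return [round(u+(dark-r[u])/(r[u+1]-r[u]),1) for u in k]
    for v in(138,142,146,150): print(v,edges(v,240,290,85))
    for v in(168,169,170,171,172,173): print(v,edges(v,245,290,88))
E
```

```text
s2 [[264.97, 157.23], [264.94, 151.22], [264.89, 137.74], [264.84, 123.9]]
138 [np.float64(251.7), np.float64(281.3)]
142 [np.float64(251.8), np.float64(281.5)]
146 [np.float64(251.8), np.float64(281.2)]
150 [np.float64(251.9), np.float64(281.1)]
168 [np.float64(252.2), np.float64(272.0), np.float64(279.5)]
169 [np.float64(253.0), np.float64(272.4), np.float64(279.4)]
170 [np.float64(253.5), np.float64(272.7), np.float64(278.9)]
171 [np.float64(252.0), np.float64(273.4), np.float64(278.3)]
172 [np.float64(249.9), np.float64(274.7), np.float64(277.6)]
173 [np.float64(247.5)]
s5 [[264.72, 156.81], [264.7, 150.78], [264.64, 137.28], [264.58, 123.42]]
138 [np.float64(251.4), np.float64(281.2)]
142 [np.float64(251.6), np.float64(281.4)]
146 [np.float64(251.5), np.float64(281.0)]
150 [np.float64(251.7), np.float64(280.6)]
168 [np.float64(259.9)]
169 [np.float64(259.6)]
170 [np.float64(259.3)]
171 [np.float64(258.4)]
172 [np.float64(249.6), np.float64(254.9), np.float64(257.2)]
173 [np.float64(247.6)]
```

>>> arm_command([
  [-25,38.3,0,-8.5,0],
  [-50,76.6,0,-17,0],
  [-75,115,0,-25.5,0],
  [-100,153.2,0,-34,0],
  [-125,191.5,0,-42.5,0],
])

```text
t: 24.55
eef_pos: [531.0, -196.6, 273.9]
tcp_rot: [3.141, 0.0, 1.348]
ft_force: [0.8, 0.6, -1.5]
opening: 0.336
grip_force: 30.0
```

>>> arm_command([
  [-40,10.5,0,-8.5,0],
  [-65.8,17.5,0,-17,0],
  [-65.8,17.5,0,-25.5,0],
  [-65.8,17.5,0,-34,0],
  [-65.8,17.5,0,-42.5,0],
])

```text
t: 25.05
eef_pos: [532.8, -263.2, 273.6]
tcp_rot: [3.141, 0.0, 2.09]
ft_force: [-0.2, 0.1, -2.0]
opening: 0.334
grip_force: 30.0
```

>>> arm_command([
  [0,0,0,-8.5,0],
  [0,0,40,-17,0],
  [0,0,85,-25.5,0],
  [0,0,130,-27.8,0],
  [0,0,145,-27.8,0],
])

```text
t: 25.55
eef_pos: [531.5, -261.9, 124.7]
tcp_rot: [-3.142, -0.005, 2.571]
ft_force: [-1.2, 0.5, -0.9]
opening: 0.335
grip_force: 30.0
```

>>> arm_command([
  [0,-1.6,10,-1,0],
  [0,-1.6,25,-1,0],
  [0,-1.6,41,-1,0],
  [0,-1.6,41,-1,0],
])

```text
t: 25.95
eef_pos: [531.7, -264.1, 86.7]
tcp_rot: [-3.142, -0.001, 2.585]
ft_force: [-0.0, -0.1, -2.0]
opening: 0.334
grip_force: 30.0
```

>>> arm_command([
  [4,0,0,0,0],
  [8,0,0,0,0],
  [12,0,0,0,0],
  [16,0,0,0,0],
  [20,0,0,0,0],
])

```text
t: 26.45
eef_pos: [518.2, -255.7, 90.6]
tcp_rot: [-3.141, 0.011, 2.583]
ft_force: [9.1, -5.5, 4.7]
opening: 0.337
grip_force: 30.0
```

>>> arm_command([
  [4,0,0,0,0],
  [8,0,0,0,0],
  [12,0,0,0,0],
  [16,0,0,0,0],
  [20,0,0,0,0],
])

```text
t: 26.95
eef_pos: [501.0, -244.8, 90.4]
tcp_rot: [-3.141, 0.011, 2.583]
ft_force: [7.3, -4.7, 2.7]
opening: 0.337
grip_force: 30.0
```

>>> arm_command([
  [-1,0,4,0,0],
  [-1,0,7.5,0,0],
  [3,0,7.5,0,0],
  [7,0,7.5,0,0],
  [11,0,7.5,0,0],
])

```text
t: 27.45
eef_pos: [491.4, -238.8, 82.0]
tcp_rot: [-3.141, 0.009, 2.583]
ft_force: [8.7, -5.5, -6.0]
opening: 0.335
grip_force: 30.0
```

>>> arm_command([
  [4,0,0,0,0],
  [8,0,0,0,0],
  [9.5,0,0,0,0],
])

```text
t: 27.75
eef_pos: [483.3, -233.7, 82.1]
tcp_rot: [-3.141, 0.009, 2.583]
ft_force: [9.8, -5.8, -4.2]
opening: 0.337
grip_force: 30.0
```

>>> arm_command([
  [0,0,-20,0,0],
  [0,0,-65,0,0],
  [0,0,-110,0,0],
  [0,0,-155,0,0],
  [0,0,-190,0,0],
])

```text
t: 28.25
eef_pos: [480.5, -231.9, 274.2]
tcp_rot: [-3.141, 0.004, 2.583]
ft_force: [-0.5, -0.5, -2.1]
opening: 0.335
grip_force: 30.0
```

>>> arm_command([
  [18.5,40.3,0,8.5,0],
  [37,80.6,0,17,0],
  [55.5,121,0,25.5,0],
  [74,161.2,0,34,0],
  [92.5,201.5,0,42.5,0],
])

```text
t: 28.75
eef_pos: [508.4, -15.9, 271.4]
tcp_rot: [3.14, 0.001, 1.887]
ft_force: [0.4, 0.1, -2.6]
opening: 0.335
grip_force: 30.0
```

>>> arm_command([
  [37,15,0,8.5,0],
  [41,17.4,0,17,0],
  [41,17.4,0,25.5,0],
  [41,17.4,0,34,0],
  [41,17.4,0,42.5,0],
])

```text
t: 29.25
eef_pos: [512.0, 27.1, 271.3]
tcp_rot: [3.14, -0.001, 1.145]
ft_force: [0.5, 1.0, -1.6]
opening: 0.333
grip_force: 30.0
```

>>> arm_command([
  [0,0,0,8.5,0],
  [0,0,0,17,0],
  [0,0,0,25.5,0],
  [0,0,0,26.5,0],
  [0,0,0,26.5,0],
])

```text
t: 29.75
eef_pos: [512.2, 26.8, 270.8]
tcp_rot: [3.141, -0.001, 0.691]
ft_force: [-0.3, -0.8, -2.8]
opening: 0.336
grip_force: 30.0
```

```bash
cat > tm.py <<'E'
from h import *
import sys
sg=int(sys.argv[1])
c=shot('side',sys.argv[2]);s=env.state();e=s['eef_pos'];y=s['tcp_rot'][2];print(e,y)
g=c['frame'].astype(float).mean(2)
u0,v0=proj(c,e+[0,0,60]); 
def cr(v,lo,hi,th):
    r=g[v];return [round(float(u+(th-r[u])/(r[u+1]-r[u])),1) for u in range(lo,hi) if (r[u]<th)!=(r[u+1]<th)]
print('axis',u0,[cr(int(v0)+d,int(u0)-22,int(u0)+22,85) for d in(0,4,8)])
x=np.array([np.cos(y),np.sin(y),0])
for th in(15,20,25,30):
    t=np.radians(th);p=[proj(c,e+[0,0,19]-L*(sg*np.sin(t)*x+[0,0,np.cos(t)])) for L in(70,77.6)]; print(th,np.round(p,1).tolist())
v=int(p[0][1]); u=int(p[0][0])
for w in range(v-6,v+6): print(w,cr(w,u-14,u+14,90))
E
python3 tm.py 1 s6
```

```text
[512.2407916   26.8317702  270.57830695] 0.6915476681123696
axis 267.41075171093195 [[255.4, 286.2], [257.3, 286.4], [256.4, 285.9]]
15 [[274.3, 171.9], [275.0, 174.0]]
20 [[276.5, 171.2], [277.4, 173.3]]
25 [[278.6, 170.4], [279.8, 172.4]]
30 [[280.7, 169.5], [282.1, 171.3]]
163 [269.3, 285.0]
164 [269.8, 283.5]
165 [270.2, 283.4]
166 [270.8, 283.6]
167 [276.1, 283.9]
168 [276.5, 283.8]
169 [276.9, 283.2]
170 [277.8, 282.4]
171 [279.1, 281.5]
172 []
173 []
174 []
```

>>> arm_command([
  [30.4,-29,0,-8.5,0],
  [60.8,-58,0,-17,0],
  [91.2,-87,0,-25.5,0],
  [121.6,-116,0,-34,0],
  [152,-144.8,0,-42.5,0],
])

```text
t: 30.3
eef_pos: [537.9, 236.9, 270.2]
tcp_rot: [3.141, -0.0, 1.439]
ft_force: [1.2, -1.2, -1.6]
opening: 0.338
grip_force: 30.0
```

>>> arm_command([
  [0,0,0,-8.5,0],
  [0,0,10,-17,0],
  [0,0,34,-19.6,0],
  [0,0,34,-19.6,0],
])

```text
t: 30.7
eef_pos: [536.8, 234.9, 233.7]
tcp_rot: [-3.137, 0.001, 1.775]
ft_force: [-0.0, -0.0, -2.8]
opening: 0.338
grip_force: 30.0
```

>>> arm_command([
  [-3.5,1.4,8,0,0],
  [-6.4,1.4,16,0,0],
  [-6.4,1.4,16,0,0],
])

```text
t: 31.0
eef_pos: [540.6, 228.6, 219.3]
tcp_rot: [-3.141, 0.0, 1.77]
ft_force: [0.6, -0.1, -1.3]
opening: 0.336
grip_force: 30.0
```

```bash
python3 - <<'E'
from h import *
a=shot('side','s7');b=shot('top','t7');s=env.state();print(s['eef_pos'],s['ft_force'],s['tcp_rot'])
print(proj(a,[546.5,194.3,158]),proj(b,[546.5,194.3,158]))
x=a['frame'][190:240,190:245];y=b['frame'][185:235,170:225]
o=np.hstack([cv2.resize(i,None,fx=7,fy=7,interpolation=2) for i in(x,y)])[:,:,::-1];cv2.imwrite('pics/c7.png',o)
E
```

```text
[540.81073141 228.97391317 220.17443338] [ 0.16523996 -0.41934193 -2.72620674] [3.14137638e+00 3.39019737e-05 1.77058614e+00]
(np.float64(218.59024350867503), np.float64(222.00995849719052)) (np.float64(190.4891069543971), np.float64(211.2193756046987))
```

View pics/c7.png

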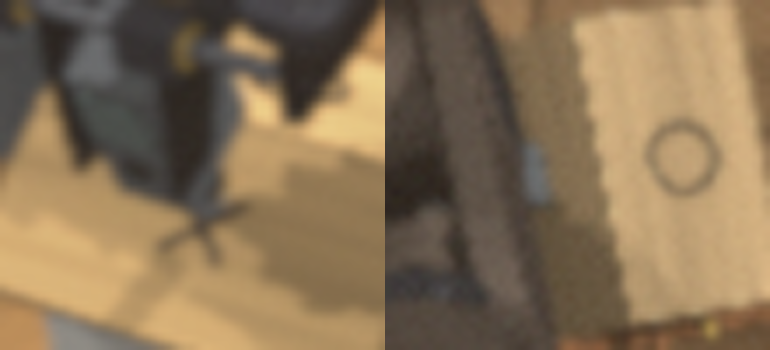

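>>> arm_command([
  [-1.6,0,3.5,0,0],
  [-3.0,0,6.5,0,0],
  [-4.2,0,9.1,0,0],
  [-4.2,0,9.1,0,0],
])

```text
t: 31.5
eef_pos: [541.6, 225.2, 210.8]
tcp_rot: [3.141, -0.0, 1.771]
ft_force: [-0.2, 2.9, 0.8]
opening: 0.329
grip_force: 30.0
```

```bash
python3 - <<'E'
from h import *
F=[]
for n in range(4): env.read_camera('side'); F.append(env.state()['ft_force'])
f=np.mean(F,0)+[0,0,1.9]; n=np.array([-.085,.414,.906]);t=np.array([-.18,.888,-.4226]); print(f,'N',f@n,'T',f@t,env.state()['eef_pos'])
E
```

```text
[0.08574568 2.98973659 2.81006401] N 3.7763805627782183 T 1.4519188223532082 [541.55999046 225.29623208 211.02401748]
```

>>> arm_command([
  [0,0,0.5,0,0],
  [0,0,0.5,0,0],
  [0,0,0.5,0,0],
  [0,0,0.5,0,0],
  [0,0,0.5,0,0],
])

```text
t: 32.2
eef_pos: [541.6, 225.1, 210.4]
tcp_rot: [3.141, 0.0, 1.771]
ft_force: [0.6, 2.9, 1.8]
opening: 0.33
grip_force: 30.0
```

>>> arm_command([
  [0,0,0,0,0],
  [0,0,0,0,0],
  [0,0,0,0,0],
  [0,0,0,0,0],
  [0,0,0,0,0],
])

```text
t: 32.7
eef_pos: [541.5, 225.0, 210.3]
tcp_rot: [3.141, 0.0, 1.771]
ft_force: [0.3, 4.0, 1.8]
opening: 0.339
grip_force: 30.0
```

>>> arm_command([
  [0,0,0,0,0],
  [0,0,0,0,0],
  [0,0,0,0,0],
  [0,0,0,0,0],
  [0,0,0,0,0],
])

```text
t: 33.2
eef_pos: [541.5, 225.1, 210.3]
tcp_rot: [3.142, 0.0, 1.771]
ft_force: [1.0, 3.3, 0.1]
opening: 0.336
grip_force: 30.0
```

>>> arm_command([
  [0,0,0,0,0],
  [0,0,0,0,0],
  [0,0,0,0,0],
  [0,0,0,0,0],
  [0,0,0,0,0],
])

```text
t: 33.7
eef_pos: [541.5, 225.1, 210.3]
tcp_rot: [3.142, 0.0, 1.771]
ft_force: [1.3, 3.0, 1.0]
opening: 0.339
grip_force: 30.0
```

>>> arm_command([
  [0,0,0,0,0],
  [0,0,0,0,0],
])

```text
t: 33.9
eef_pos: [541.5, 225.0, 210.3]
tcp_rot: [3.142, 0.0, 1.771]
ft_force: [0.9, 3.5, 1.0]
opening: 0.335
grip_force: 30.0
```

>>> arm_command([
  [6,0,-13,0,0],
  [12.7,0,-30,0,0],
  [12.7,0,-75,0,0],
])

```text
t: 34.2
eef_pos: [537.2, 237.0, 282.4]
tcp_rot: [-3.133, 0.002, 1.771]
ft_force: [-0.3, -0.2, -2.1]
opening: 0.335
grip_force: 30.0
```

>>> arm_command([
  [-44,-13.9,0,0,0],
  [-88,-27.8,0,0,0],
  [-132,-41.8,0,0,0],
  [-176,-55.7,0,0,0],
  [-220,-69.6,0,0,0],
])

```text
t: 34.7
eef_pos: [513.3, 6.1, 284.9]
tcp_rot: [-3.139, 0.0, 1.771]
ft_force: [0.9, 0.3, -1.8]
opening: 0.338
grip_force: 30.0
```

>>> arm_command([
  [-44,-13.9,0,-8.5,0],
  [-88,-27.8,0,-17,0],
  [-132,-41.8,0,-25.5,0],
  [-176,-55.7,0,-34,0],
  [-220,-69.6,0,-42.5,0],
])

```text
t: 35.2
eef_pos: [489.8, -215.4, 284.9]
tcp_rot: [-3.141, -0.002, 2.455]
ft_force: [0.4, 0.3, -2.6]
opening: 0.337
grip_force: 30.0
```

>>> arm_command([
  [-8.4,-14.7,10,-4.7,0],
  [-8.4,-14.7,55,-4.7,0],
  [-8.4,-14.7,100,-4.7,0],
  [-8.4,-14.7,145,-4.7,0],
  [-8.4,-14.7,160,-4.7,0],
])

```text
t: 35.7
eef_pos: [485.7, -229.4, 121.0]
tcp_rot: [-3.141, -0.008, 2.532]
ft_force: [-0.7, -0.3, -1.5]
opening: 0.335
grip_force: 30.0
```

>>> arm_command([
  [-7,-3.8,0,0,0],
  [-7,-3.8,6,0,0],
  [-7,-3.8,12,0,0],
])

```text
t: 36.0
eef_pos: [492.2, -238.1, 114.0]
tcp_rot: [-3.141, 0.002, 2.532]
ft_force: [-0.4, -0.1, -1.2]
opening: 0.338
grip_force: 30.0
```

>>> arm_command([
  [3,-0.5,0,0,0],
  [3,-0.5,8,0,0],
  [3,-0.5,16,0,0],
  [3,-0.5,22,0,0],
])

```text
t: 36.4
eef_pos: [489.0, -236.1, 90.7]
tcp_rot: [-3.142, -0.0, 2.532]
ft_force: [-0.7, 0.0, -1.7]
opening: 0.335
grip_force: 30.0
```

>>> arm_command([
  [-4,0,1,0,0],
  [-8,0,3,0,0],
  [-12,0,5,0,0],
  [-16,0,7,0,0],
  [-20,0,8,0,0],
])

```text
t: 36.9
eef_pos: [503.6, -246.1, 82.8]
tcp_rot: [-3.142, -0.006, 2.532]
ft_force: [-8.8, 8.0, 4.4]
opening: 0.333
grip_force: 30.0
```

>>> arm_command([
  [-4,0,0,0,0],
  [-8,0,0,0,0],
  [-12,0,0,0,0],
  [-16,0,0,0,0],
  [-20,0,0,0,0],
])

```text
t: 37.4
eef_pos: [520.4, -257.7, 83.1]
tcp_rot: [3.142, -0.006, 2.532]
ft_force: [-6.6, 7.7, 5.2]
opening: 0.333
grip_force: 30.0
```

>>> arm_command([
  [-4,0,0,0,0],
  [-8,0,0,0,0],
  [-12,0,0,0,0],
  [-16,0,0,0,0],
  [-20,0,0,0,0],
])

```text
t: 37.9
eef_pos: [536.4, -268.9, 82.4]
tcp_rot: [3.142, -0.007, 2.532]
ft_force: [-8.0, 7.1, -2.2]
opening: 0.338
grip_force: 30.0
```

>>> arm_command([
  [-2.3,0,0,0,0],
  [-2.3,0,0,0,0],
])

```text
t: 38.1
eef_pos: [538.3, -270.3, 82.2]
tcp_rot: [-3.142, -0.007, 2.532]
ft_force: [-6.0, 5.8, -3.0]
opening: 0.331
grip_force: 30.0
```

>>> arm_command([
  [0,0,-20,0,0],
  [0,0,-65,0,0],
  [0,0,-110,0,0],
  [0,0,-155,0,0],
  [0,0,-190,0,0],
])

```text
t: 38.6
eef_pos: [540.6, -272.1, 276.4]
tcp_rot: [3.142, 0.003, 2.532]
ft_force: [0.7, -1.1, -2.6]
opening: 0.338
grip_force: 30.0
```

>>> arm_command([
  [21.8,38,0,8.5,0],
  [43.6,76,0,17,0],
  [65.4,114,0,25.5,0],
  [87.2,152,0,34,0],
  [109,190,0,42.5,0],
])

```text
t: 39.1
eef_pos: [559.7, -53.9, 273.6]
tcp_rot: [3.141, 0.0, 1.792]
ft_force: [0.8, 0.2, -1.5]
opening: 0.334
grip_force: 30.0
```

>>> arm_command([
  [43,13.3,0,1.4,0],
  [86,26.6,0,1.4,0],
  [126.4,39.3,0,1.4,0],
  [126.4,39.3,20,1.4,0],
  [126.4,39.3,44,1.4,0],
])

```text
t: 39.6
eef_pos: [569.9, 78.1, 229.6]
tcp_rot: [3.139, 0.001, 1.776]
ft_force: [0.7, 0.6, -1.8]
opening: 0.334
grip_force: 30.0
```

```bash
python3 - <<'E'
from h import *
env.read_camera('side')
a=shot('side','s8');b=shot('top','t8');s=env.state();print(s['t'],s['eef_pos'],s['ft_force'],s['tcp_rot'])
e=s['eef_pos']; n=np.array([.0833,-.414,.906])
for L in(78,82): p=e+[0,0,19]-L*n; print(L,p,'tip side',proj(a,p),'top',proj(b,p), 'normal gap',(p-[562.5,116.5,158])@n)
print('ring',proj(a,[562.5,116.5,158]),proj(b,[562.5,116.5,158]))
x=a['frame'][175:225,205:260];y=b['frame'][185:235,185:240]
o=np.hstack([cv2.resize(i,None,fx=7,fy=7,interpolation=2) for i in(x,y)])[:,:,::-1];cv2.imwrite('pics/c8.png',o)
E
```

```text
39.75 [569.08381347  76.64284097 228.64840436] [ 0.38601335 -0.84293116 -1.71966114] [-3.13943405e+00 -3.00904170e-04  1.77405468e+00]
78 [562.58641347 108.93484097 176.98040436] tip side (np.float64(233.88352689911446), np.float64(195.09086709769176)) top (np.float64(213.84686506164238), np.float64(206.20896138069415)) normal gap 20.33542042876898
82 [562.25321347 110.59084097 173.35640436] tip side (np.float64(233.66904610530176), np.float64(196.50687865524478)) top (np.float64(213.45953193304507), np.float64(206.41629327672112)) normal gap 16.338736868768986
ring (np.float64(232.52635878099596), np.float64(201.98944624108069)) (np.float64(212.1495016819747), np.float64(206.82828236539228))
```

View pics/c8.png

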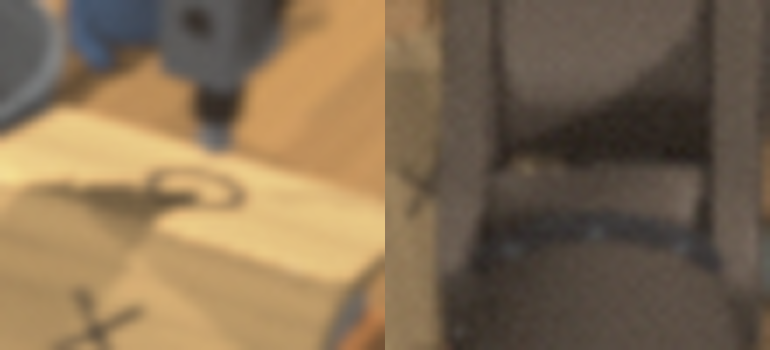

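>>> arm_command([
  [2.3,2.6,5,0,0],
  [5.1,2.6,10.9,0,0],
  [5.1,2.6,10.9,0,0],
])

```text
t: 40.05
eef_pos: [570.7, 82.2, 218.2]
tcp_rot: [-3.141, -0.0, 1.774]
ft_force: [-0.5, 0.1, -2.1]
opening: 0.337
grip_force: 30.0
```

>>> arm_command([
  [0.8,0,1.8,0,0],
  [1.7,0,3.6,0,0],
  [1.7,0,3.6,0,0],
])

```text
t: 40.35
eef_pos: [570.4, 83.7, 214.8]
tcp_rot: [-3.142, 0.0, 1.774]
ft_force: [-0.2, 0.1, -1.8]
opening: 0.336
grip_force: 30.0
```

>>> arm_command([
  [0.6,0,1.4,0,0],
  [1.3,0,2.8,0,0],
  [1.3,0,2.8,0,0],
])

```text
t: 40.65
eef_pos: [570.1, 85.1, 211.8]
tcp_rot: [-3.141, 0.0, 1.774]
ft_force: [0.1, -0.1, -1.7]
opening: 0.336
grip_force: 30.0
```

>>> arm_command([
  [0.6,0,1.4,0,0],
  [1.3,0,2.8,0,0],
  [1.3,0,2.8,0,0],
])

```text
t: 40.95
eef_pos: [570.1, 86.1, 209.2]
tcp_rot: [3.141, 0.001, 1.774]
ft_force: [0.1, -2.3, 1.0]
opening: 0.337
grip_force: 30.0
```

```bash
python3 - <<'E'
from h import *
F=[]
for n in range(4): a=env.read_camera('side'); F.append(env.state()['ft_force'])
f=np.mean(F,0)+[0,0,1.9]; n=np.array([.0833,-.414,.906]);t=np.array([.18,-.888,-.4226]); print(f,'N',f@n,'T',f@t,env.state()['eef_pos'],env.state()['t'])
g=a['frame'].astype(int).sum(2)//3
print(g[190:208,220:246])
E
```

```text
[ 0.73289107 -2.14411274  1.29340939] N 2.120541403730768 T 1.4892976944084289 [570.00832706  86.12951816 209.32411997] 41.15
[[144 140 142 140 135 119 102  93  92  91  91  92  92  92  90  85  83  85
   94 112 132 146 152 154 154 155]
 [156 150 146 142 137 127 111  99  95  93  92  91  92  92  90  86  87  96
  114 132 146 152 153 154 154 156]
 [178 173 165 158 151 141 130 117 107 100  91  87  89  91  90  86  88 106
  129 146 152 153 154 154 155 156]
 [191 189 186 181 174 167 156 145 132 113  89  75  77  83  83  79  84 106
  133 149 154 154 154 155 156 157]
 [191 192 193 192 189 186 181 175 163 135  95  64  58  64  65  65  75 103
  132 146 150 154 155 156 155 154]
 [190 190 191 191 192 192 192 190 183 155 109  64  48  48  48  51  69 101
  129 139 144 148 152 154 155 151]
 [187 188 188 190 190 190 192 193 188 164 114  67  47  46  45  48  73 111
  135 140 140 143 145 148 149 146]
 [185 186 187 188 188 189 189 190 186 168 125  77  51  46  46  57  93 135
  160 161 155 149 145 141 140 140]
 [185 184 185 185 185 185 182 179 177 165 134  93  66  59  64  82 122 162
  183 184 180 173 164 155 14
[... 288 characters left out ...]
27 139 139
  142 156 171 179 180 182 184 186]
 [ 95  94  94  95  92  86  77  76  83  89  93  97 100 104 124 149 160 150
  132 131 154 169 175 175 177 179]
 [ 94  94  94  94  95  93  88  83  80  81  86  93  99 112 133 153 158 148
  128 132 155 171 174 176 177 176]
 [100  98  95  95  95  94  93  91  93 106 121 128 134 140 146 150 149 146
  143 155 172 178 181 182 181 179]
 [112 108 104 102 100  97  95  98 112 142 166 174 176 177 176 174 174 174
  173 176 180 182 183 183 183 183]
 [122 118 117 115 111 109 112 122 140 168 184 189 189 189 188 188 187 186
  186 185 184 184 182 183 181 182]
 [126 125 124 122 120 123 132 148 165 178 186 192 193 192 190 190 189 189
  188 187 187 187 185 185 183 182]]
```

>>> arm_command([
  [-2.1,0,-4.5,0,0],
  [1.5,0,-6.2,0,0],
  [3.2,0,-2.7,0,0],
  [4.8,0,0.8,0,0],
  [4.8,0,0.8,0,0],
])

```text
t: 41.65
eef_pos: [569.1, 91.1, 208.2]
tcp_rot: [3.141, 0.0, 1.774]
ft_force: [1.9, -1.4, 0.9]
opening: 0.334
grip_force: 30.0
```

```bash
python3 - <<'E'
from h import *
F=[]
for n in range(4): a=env.read_camera('side'); F.append(env.state()['ft_force'])
f=np.mean(F,0)+[0,0,1.9]; n=np.array([.0833,-.414,.906]);t=np.array([.18,-.888,-.4226]); print(f,'N',f@n,'T',f@t,env.state()['eef_pos'],env.state()['t'])
g=a['frame'].astype(int).sum(2)//3
print(g[196:206,222:242])
E
```

```text
[ 1.07172711 -1.44984965  3.82160165] N 4.151883721409363 T -0.13463149166048194 [569.14320849  90.92665    208.5998179 ] 41.85
[[189 189 191 191 193 190 174 131  81  53  53  56  59  71 100 128 141 141
  140 143]
 [187 188 188 190 189 186 166 122  74  48  46  46  49  73 118 154 166 161
  155 149]
 [184 185 185 185 183 174 151 109  68  48  44  45  50  81 132 173 185 185
  179 173]
 [174 172 171 169 159 147 131 111  86  65  54  52  59  89 133 173 188 193
  192 190]
 [139 131 129 126 118 117 126 131 117  93  76  74  86 109 132 153 171 183
  190 193]
 [106  99  97  92  85  90 109 123 122 109  98  99 116 140 148 144 143 158
  176 185]
 [ 96  94  93  88  79  75  84  95 101 103 101 108 131 156 161 149 131 133
  156 174]
 [ 93  94  94  92  88  82  80  79  86  94 101 113 134 150 151 140 125 131
  156 170]
 [ 96  95  94  94  92  90  89  93 107 124 133 139 145 147 145 141 142 155
  170 175]
 [104 101 101  97  96  96 104 125 150 169 175 177 177 175 173 173 173 176
  181 180]]
```

>>> arm_command([
  [0,0,0,0,0],
  [0,0,0,0,0],
  [0,0,0,0,0],
  [0,0,0,0,0],
  [0,0,0,0,0],
])

```text
t: 42.35
eef_pos: [569.1, 90.9, 208.5]
tcp_rot: [3.141, 0.0, 1.774]
ft_force: [2.7, -1.5, 2.1]
opening: 0.336
grip_force: 30.0
```

>>> arm_command([
  [0,0,0,0,0],
  [0,0,0,0,0],
  [0,0,0,0,0],
  [0,0,0,0,0],
  [0,0,0,0,0],
])

```text
t: 42.85
eef_pos: [569.0, 91.0, 208.4]
tcp_rot: [3.142, 0.0, 1.774]
ft_force: [1.8, -0.9, 2.1]
opening: 0.338
grip_force: 30.0
```

>>> arm_command([
  [0,0,0,0,0],
  [0,0,0,0,0],
  [0,0,0,0,0],
  [0,0,0,0,0],
  [0,0,0,0,0],
])

```text
t: 43.35
eef_pos: [569.0, 91.0, 208.4]
tcp_rot: [3.142, 0.0, 1.774]
ft_force: [2.2, -2.3, 2.6]
opening: 0.336
grip_force: 30.0
```

>>> arm_command([
  [0,0,0,0,0],
  [0,0,0,0,0],
  [0,0,0,0,0],
  [0,0,0,0,0],
  [0,0,0,0,0],
])

```text
t: 43.85
eef_pos: [568.9, 91.0, 208.4]
tcp_rot: [-3.141, 0.0, 1.774]
ft_force: [3.2, -1.6, 1.1]
opening: 0.334
grip_force: 30.0
```

>>> arm_command([
  [0,0,0,0,0],
  [0,0,0,0,0],
  [0,0,0,0,0],
  [0,0,0,0,0],
  [0,0,0,0,0],
])

```text
t: 44.35
eef_pos: [568.9, 91.0, 208.4]
tcp_rot: [-3.142, 0.0, 1.774]
ft_force: [2.4, -2.9, 2.0]
opening: 0.333
grip_force: 30.0
```

```bash
python3 - <<'E'
from cell import env
s=env.state();print(s['t'],s['eef_pos'],s['ft_force']);print(env.job_done())
E
```

```text
44.35 [568.92473889  90.96938579 208.41239703] [ 2.37090257 -2.90411848  2.00447022]
the job is handed in; nothing more can be done
None
```

Job handed in at 44.35 s with the meter still pressed in the ring at about 4 N (roughly 5 mm of travel); the cross was pressed twice, over 2 s each, because the first try was about 5° off square, and in the ring the meter may still be a few degrees off square.

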